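Load a vial into the covered sample carousel

TASK

Push the carousel's see-through cover round by its orange post until its opening is centred over the green well, then stand the green-capped vial upright in that well and let go. Finally push the cover round again until its opening is centred over the white blank pad, so that the vial is shut in. Keep the vial upright throughout and leave the blue-capped vial, the tip box and the dish where they are.

Things in the scene. Friction and masses are not known exactly. Their poses are not given: they have to be found in the camera images.
- cover (a joint): turning angle of the cover about its upright axis, counter-clockwise seen from above positive; 0 = opening exactly over the white blank pad. Turns both ways (a full turn each way from 0) with light friction, 1 to 2 N at the post, and stays where it is left
- axis (a point): centre of the cover, on its axis, at its top face (88 mm above the bench). The cover is a level smoky see-through disc, 4 mm thick, radius 126 mm. The fixed carousel below is a grey round base, radius 130 mm, 14 mm high, with five places 72 degrees apart, each centred 85 mm from the axis: four coloured wells and one white blank pad
- opening (a point): middle of the cover's only opening, 85 mm from the axis, at the cover's top face; turns with the cover. The opening is a wedge 66 degrees wide, from 30 mm off the axis out through the outer edge, its two straight edges trimmed orange
- post_mid (a point): the cover's orange push post, diameter 16 mm, 24 mm tall, standing on top of the cover 100 mm from the axis, directly opposite the opening; this point is half-way up it (100 mm above the bench; post top 112 mm); turns with the cover
- home (a point): centre of the top of the white blank pad (diameter 64 mm, with a black bar) that is the closed place: no well there; 24 mm above the bench, under the cover's level
- green_floor (a point): centre of the inner floor of the green well, a shallow round dish of outer diameter 64 mm, inner diameter 56 mm; this floor is 18 mm and its rim 30 mm above the bench. The cover's underside is 84 mm above the bench
- green_vial_mid (a point): centre, half-way up, of the green-capped amber vial: upright cylinder of diameter 30 mm, 60 mm tall, the top 18 mm being the cap; about 45 g; stands loose on the bench. z axis along the vial
- blue_vial_mid (a point): centre of a blue-capped vial of the same size standing nearby; to be left alone
- tip_box: blue box of pipette tips, 120 x 80 x 57 mm, origin at the centre of its underside; to be left alone
- dish: closed round dish, diameter 93 mm, 21 mm tall, origin at the centre of its underside; to be left alone
Mind the look-alikes: they are no part of the job. Leave any brown look-alike of the part that bears green_vial_mid alone.

How it is judged:
On the way, in this order (a step that is already met when the one before it is completed fails the run):
1. the cover's opening is centred over the green well (within 15 mm) and the cover is still (horizontal distance between opening and green_floor below 0.015 m and velocity of joint cover between -0.1 and 0.1 rad/s), for 0.2 s.
2. the green-capped vial stands upright in the green well, released (horizontal distance between green_vial_mid and green_floor below 0.018 m and height (world z) of green_vial_mid between 0.042 and 0.054 m and angle between green_vial_mid's own z axis and vertical below 0.12 rad and contact force between the fingers and green_vial below 0.1 N), for 0.2 s.
At the end, for the whole second after the job is handed in: The green-capped vial stands upright (within 0.12 rad) and at rest on the floor of the green well (its axis within 18 mm of the well's centre), released, and the cover is still with the middle of its opening within 15 mm of the centre of the white blank pad, seen from above (all of step 2 and horizontal distance between opening and home below 0.015 m and linear speed of green_vial below 0.02 m/s and velocity of joint cover between -0.05 and 0.05 rad/s); the robot touches nothing.
It fails at once if the green-capped vial is tipped by more than 0.6 rad (angle between green_vial_mid's own z axis and vertical above 0.6 rad).
It fails at once if the blue-capped vial, the tip box or the dish is moved more than 25 mm (distance of any of blue_vial_mid, tip_box, dish from where it was at the start of the episode above 0.025 m).
It also fails if it takes over 72 s, if anything falls off the work surface, if the arm or the gripper's body presses on something with over 40 N, if the wrist force passes 120 N, or if a joint passes its speed limit or range.

ROBOT

A 6-joint arm with a two-finger parallel gripper is mounted at the origin on the work surface. World frame = base frame: x ahead of the robot, y to its left, z up, the work surface at z = 0. Lengths are in m, angles in rad, forces in N, time in s.
With the tool pointing down it reaches from about 0.3 to 0.775 m from the base axis. Payload 14.6 kg.
Tool frame: the origin (TCP) lies on the centre line of the jaws, within the pads' length; the fingertips stand 11 mm ahead of it and the grasp point (between the pads) lies 8 mm behind it; y points along the fingers, x is the direction in which the jaws open and shut, and the axes are right-handed (so a half turn about y gives the same grasp; the last joint's range is limited). The gripper opens to 94 mm and grips with 3 to 60 N. Pads are 16 mm wide; open, the fingers measure 119 mm over their backs; the gripper's body (75 mm by 177 mm) begins 78 mm behind the grasp point.
Start: joints at [1.098, 0.3, 1.521, -0, 1.321, -0.067], TCP at [0.217, 0.505, 0.216] pointing down, gripper open.
Joint ranges: [-3.03, 3.03], [-0.79, 2.21], [0.23, 2.52], [-1.04, 4.18], [0, 3.07], [-2.55, 2.55]. Speed limits (rad/s): [2.22, 2.22, 2.57, 3.14, 3.14, 3.14].

INTERFACE

Orientations are given as [roll, pitch, yaw] about the fixed x, y, z axes, in that order (R = Rz(yaw) Ry(pitch) Rx(roll)).
In Python, from station import ctrl, imaging gives the robot as it stands. The module is installed in compiled form; this text tells all that it offers.
- The arm moves only by the tool apply_moves, never from a script. Its argument "deltas" is a list of rows, each an object with "dp": the shift along the tool's x, y, z in m, a list of three; "roll": the turn about the tool's y in rad; "grip": the closure, from -1 (fully open) to 1 (shut). In form: [{"dp": [tx, ty, tz], "roll": roll, "grip": grip}, ...]. A call has 1 to 10 rows; each row shifts and turns the commanded pose from where the row before left it, along the tool's axes as they then stand; what a row does not reach is not made up. A row lasts 1/8 s, in which the tool goes at most 62.5 mm and 10.7 degrees, less where a joint would pass 70% of its speed; a pose out of reach is approached as far as the arm can. A call with a gripper value outside its range is refused whole. The fingers move at their own pace and stop on an object; "newtons" is the grip in N (left out, the last holds). Time passes only in rows, so rows that do not move let the fingers close. It gives the time, the measured TCP pose, the force and the opening at its end, in the units of the state.
- ctrl.get_obs(): the state, without advancing time (a new reading comes with each control period).
- imaging.camera(name): name is "scene" or "top" or "wrist"; returns the picture (480x640x3 uint8, blue, green, red); there is no depth.
- imaging.camera_info(name): a dict with "K" (3x3 intrinsics, pixels), "world_from_camera" (4x4, takes a point from camera to world coordinates). Camera axes: x right, y down, z forward; pixel columns grow to the right and rows downward; lengths in m; the calibration is good to about 2 mm. A picture is of the moment at which its call begins: read the wrist's pose just before it. camera_info takes no time and is no camera call; for the wrist camera it gives the pose at the moment of the call.
- ctrl.hand_in(): hands the job in, once; it reports no verdict.
The state is a dict: "time_s": time; "qpos": joint angles; "joint_vel": joint speeds; "tau": joint torques, N m; "ee_pos": TCP position; "eef_rot": TCP orientation; "force": force on the tool from outside, world axes, zero at the start; "moment": the same for the moment, N m; "grip_width": finger opening in m.
Only numpy, scipy, OpenCV 4.12 (cv2) and the standard library are available. Lean on these libraries where they do the work, as an engineer would, in place of code of your own. Each camera call takes 0.05 s, during which the arm holds its last target. There are 200 camera calls.

## Working session

There is one attempt and no reset: what is moved stays moved. The work goes in short steps, Python scripts to look and compute and a tool call to move; the robot and the scene stay as the last step left them, time stands still between calls to the robot, and variables do not carry over. Pictures are saved under pics/ and viewed, about 8 in all and at most 12, crops included, and the job is handed in when it is done.

Besides the shell and the picture viewer there is one more tool, called after "Request:" as name(argument=value, ...), one argument or row to a line, values as JSON. apply_moves: Moves the arm, as the interface text tells. Its arguments: {"type":"object","properties":{"deltas":{"type":"array"},"newtons":{"type":"number"}},"required":["deltas"]}

```bash
mkdir -p pics; cat > h.py <<'E'
import numpy as np, cv2
from station import ctrl, imaging
def ray(name,u,v,z):
    i=imaging.camera_info(name);K=np.array(i["K"]);T=np.array(i["world_from_camera"])
    d=T[:3,:3]@np.linalg.inv(K)@[u,v,1];o=T[:3,3]
    return o+d*(z-o[2])/d[2]
def proj(name,p):
    i=imaging.camera_info(name);K=np.array(i["K"]);T=np.linalg.inv(np.array(i["world_from_camera"]))
    c=K@(T[:3,:3]@np.array(p)+T[:3,3]);return c[:2]/c[2]
E
python3 - <<'E'
from h import *
np.set_printoptions(precision=3,suppress=True)
o=ctrl.get_obs();print(o)
for n in("top","scene"):
    cv2.imwrite(f"pics/{n}0.png",imaging.camera(n));print(n,imaging.camera_info(n))
E
```

```text
{'time_s': 0.0, 'qpos': array([ 1.098,  0.3  ,  1.522,  0.   ,  1.321, -0.067]), 'joint_vel': array([ 0.   , -0.   ,  0.001, -0.001,  0.   ,  0.001]), 'tau': array([  0.   , -53.181, -35.272,   0.071,   0.025,  -0.   ]), 'ee_pos': array([0.217, 0.505, 0.216]), 'eef_rot': array([-1.571,  0.001,  1.165]), 'force': array([ 0.551, -0.08 , -0.232]), 'moment': array([-0.012,  0.012,  0.   ]), 'grip_width': 0.09415683325320516}
top {'K': array([[433.425,   0.   , 318.712],
       [  0.   , 433.425, 241.756],
       [  0.   ,   0.   ,   1.   ]]), 'world_from_camera': array([[-0.01 , -0.982,  0.189,  0.377],
       [-1.   ,  0.006, -0.017,  0.046],
       [ 0.016, -0.189, -0.982,  1.058],
       [ 0.   ,  0.   ,  0.   ,  1.   ]])}
scene {'K': array([[459.164,   0.   , 314.968],
       [  0.   , 459.164, 238.565],
       [  0.   ,   0.   ,   1.   ]]), 'world_from_camera': array([[ 0.895,  0.352, -0.275,  0.883],
       [ 0.447, -0.709,  0.546, -0.5  ],
       [-0.003, -0.611, -0.791,  0.927],
       [ 0.   ,  0.   ,  0.   ,  1.   ]])}
```

View pics/top0.png

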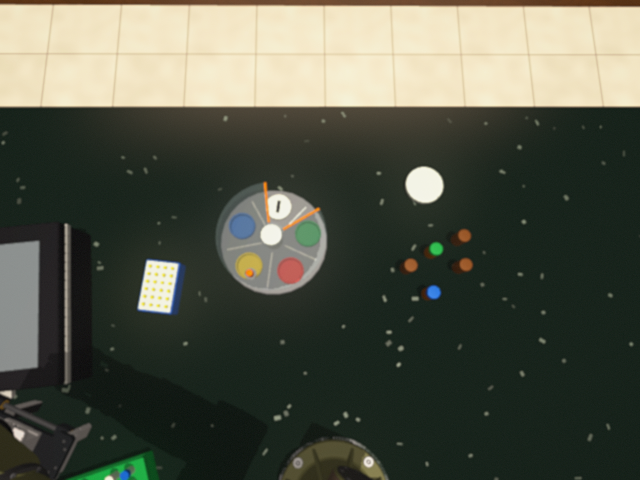

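View pics/scene0.png

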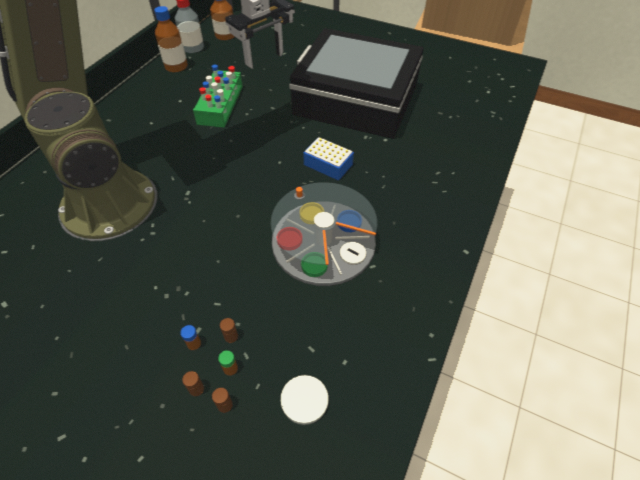

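The top view shows the carousel hub at about (271,234), the post at (249,273), the white pad at (279,206) and the green well at (308,233). The green cap is at (436,249). The brown look-alikes are at (464,236), (411,265) and (465,265), the blue cap is at (433,292), the dish at (424,184) and the tip box at (160,287). The only vial that fits the description is the green-capped one at (436,249). I'll measure these now and confirm it in an enlarged crop.

```bash
python3 - <<'E'
from h import *
np.set_printoptions(precision=3,suppress=True)
def cen(im,lo,hi,box):
    x0,y0,x1,y1=box;h=cv2.cvtColor(im,cv2.COLOR_BGR2HSV)[y0:y1,x0:x1]
    m=cv2.inRange(h,np.array(lo),np.array(hi));n,_,s,c=cv2.connectedComponentsWithStats(m)
    return [(c[i]+[x0,y0],s[i][4]) for i in range(1,n) if s[i][4]>15]
im={n:cv2.imread(f"pics/{n}0.png") for n in("top","scene")}
G=([50,80,60],[75,255,255]);B=([100,150,120],[125,255,255]);O=([5,120,60],[18,255,255]);W=([0,0,190],[180,60,255])
boxes={"top":((390,220,490,310),(210,180,335,300),(400,160,450,210)),"scene":((170,315,250,420),(265,180,385,290),(270,370,340,430))}
for n in im:
    v,c,d=boxes[n]
    for lab,col,bx,z in(("green cap",G,v,.06),("blue cap",B,v,.06),("brown",O,v,.058),("orange",O,c,.1),("orangeTop",O,c,.088),("well g",G,c,.02),("white",W,c,.024),("whitehub",W,c,.088),("dish",W,d,.021)):
        for p,a in cen(im[n],*col,bx): print(n,lab,p,a,ray(n,*p,z))
for n in("wrist",):cv2.imwrite("pics/w0.png",imaging.camera(n))
a=cv2.resize(im["top"][170:300,200:490],None,fx=2.75,fy=2.75,interpolation=cv2.INTER_CUBIC)
b=cv2.resize(im["scene"][310:420,165:260],(210,240),interpolation=cv2.INTER_CUBIC)
out=np.zeros((600,798,3),np.uint8);out[:a.shape[0],:a.shape[1]]=a[:, :798];out[360:,:210]=b
w=cv2.resize(cv2.imread("pics/w0.png"),(320,240));out[360:,220:540]=w
cv2.imwrite("pics/crop0.png",out)
E
```

```text
top green cap [435.922 248.35 ] 180 [ 0.552 -0.247  0.06 ]
top blue cap [433.348 291.787] 155 [ 0.45  -0.235  0.06 ]
top brown [463.819 235.337] 166 [ 0.583 -0.316  0.058]
top brown [427.737 253.895] 38 [ 0.539 -0.227  0.058]
top brown [410.26  264.954] 173 [ 0.513 -0.185  0.058]
top brown [465.351 264.44 ] 168 [ 0.513 -0.314  0.058]
top brown [424.259 294.704] 27 [ 0.444 -0.214  0.058]
top orange [266.016 198.573] 124 [0.663 0.149 0.1  ]
top orange [302.446 217.62 ] 121 [0.618 0.065 0.1  ]
top orange [248.765 272.471] 51 [0.493 0.185 0.1  ]
top orangeTop [266.016 198.573] 124 [0.667 0.15  0.088]
top orangeTop [302.446 217.62 ] 121 [0.621 0.066 0.088]
top orangeTop [248.765 272.471] 51 [0.495 0.186 0.088]
top well g [307.563 233.264] 458 [0.598 0.055 0.02 ]
top white [278.982 206.193] 455 [0.666 0.125 0.024]
top white [297.226 215.   ] 53 [0.644 0.08  0.024]
top white [270.872 233.905] 359 [0.596 0.144 0.024]
top whitehub [278.982 206.193] 455 [0.648 0.12  0.088]
top whitehub [297.226 215.   ] 53 [0.627 0.078 0.088]
top whitehub [270.872 233.905] 359 [0.583 0.138 0.088]
top dish [424
[... 525 characters left out ...]
.504] 123 [0.668 0.139 0.1  ]
scene orange [325.262 247.29 ] 107 [0.627 0.058 0.1  ]
scene orangeTop [298.836 191.098] 61 [0.488 0.195 0.088]
scene orangeTop [356.455 228.504] 123 [0.665 0.148 0.088]
scene orangeTop [325.262 247.29 ] 107 [0.624 0.066 0.088]
scene well g [313.46  264.373] 498 [0.599 0.054 0.02 ]
scene white [323.514 219.233] 245 [0.561 0.188 0.024]
scene white [352.556 252.109] 394 [0.669 0.126 0.024]
scene white [335.5   262.556] 36 [0.645 0.08  0.024]
scene whitehub [323.514 219.233] 245 [0.584 0.14  0.088]
scene whitehub [352.556 252.109] 394 [0.685 0.081 0.088]
scene whitehub [335.5   262.556] 36 [0.662 0.038 0.088]
scene dish [303.94  398.665] 1741 [ 0.726 -0.241  0.021]
```

View pics/crop0.png

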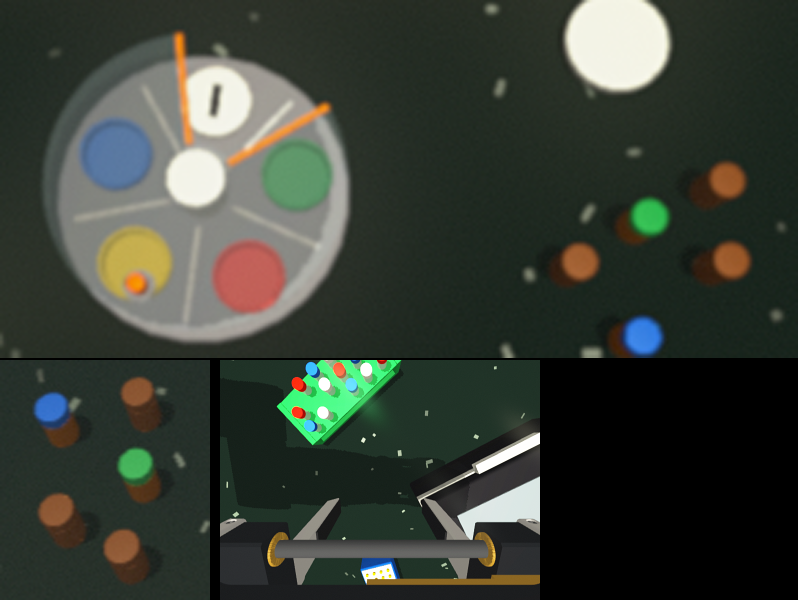

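The crop confirms the green-capped vial: it is the only green cap, with three brown look-alikes and the blue one around it. The carousel geometry is consistent, with well and pad each 85 mm from the axis (0.5835, 0.1387). The pad lies at −9°, the green well at −81° and the post at 153°. I'll move above the post.

Request:
apply_moves(
  deltas=[
    {"dp": [-0.0185,0.0056,-0.038],"roll": 0,"grip": -0.2},
    {"dp": [-0.0185,0.0056,-0.038],"roll": 0,"grip": -0.2},
    {"dp": [-0.0185,0.0056,-0.038],"roll": 0,"grip": -0.2},
    {"dp": [-0.0185,0.0056,-0.038],"roll": 0,"grip": -0.2},
    {"dp": [-0.0185,0.0056,-0.038],"roll": 0,"grip": -0.2},
    {"dp": [-0.0185,0.0056,-0.038],"roll": 0,"grip": -0.2},
    {"dp": [-0.0185,0.0056,-0.038],"roll": 0,"grip": -0.2},
    {"dp": [-0.0185,0.0056,-0.038],"roll": 0,"grip": -0.2},
    {"dp": [-0.0185,0.0056,-0.038],"roll": 0,"grip": -0.2},
    {"dp": [-0.0185,0.0056,-0.038],"roll": 0.066,"grip": -0.2},
  ],
  newtons=5,
)

```text
time_s: 1.4
ee_pos: [0.4939, 0.1842, 0.1602]
eef_rot: [-1.571, 0.0, 1.098]
force: [-0.1, 0.0, 0.8]
grip_width: 0.0566
```

Request:
apply_moves(
  deltas=[
    {"dp": [0,0.02,0],"roll": 0,"grip": -0.2},
    {"dp": [0,0.02,0],"roll": 0,"grip": -0.2},
    {"dp": [0,0.014,0],"roll": 0,"grip": -0.2},
    {"dp": [0,0,0],"roll": 0,"grip": 1},
    {"dp": [0,0,0],"roll": 0,"grip": 1},
    {"dp": [0,0,0],"roll": 0,"grip": 1},
    {"dp": [0,0,0],"roll": 0,"grip": 1},
  ],
  newtons=5,
)

```text
time_s: 2.28
ee_pos: [0.4934, 0.1854, 0.1069]
eef_rot: [-1.571, -0.0, 1.099]
force: [-0.1, -0.2, 1.2]
grip_width: 0.0198
```

Request:
apply_moves(
  deltas=[
    {"dp": [0,0,0],"roll": 0,"grip": 1},
    {"dp": [0.0104,0,-0.00055],"roll": 0.104,"grip": 1},
    {"dp": [0.0104,0,-0.00055],"roll": 0.104,"grip": 1},
    {"dp": [0.0104,0,-0.00055],"roll": 0.104,"grip": 1},
    {"dp": [0.0104,0,-0.00055],"roll": 0.104,"grip": 1},
    {"dp": [0.0104,0,-0.00055],"roll": 0.104,"grip": 1},
    {"dp": [0.0104,0,-0.00055],"roll": 0.104,"grip": 1},
    {"dp": [0.0104,0,-0.00055],"roll": 0.104,"grip": 1},
    {"dp": [0.0104,0,-0.00055],"roll": 0.104,"grip": 1},
    {"dp": [0.0104,0,-0.00055],"roll": 0.104,"grip": 1},
  ],
)

```text
time_s: 3.52
ee_pos: [0.5668, 0.2382, 0.1067]
eef_rot: [-1.572, -0.0, 0.16]
force: [-0.5, -5.8, 4.0]
grip_width: 0.0159
```

```bash
python3 - <<'E'
from h import *
print(ctrl.get_obs())
im=imaging.camera("top");cv2.imwrite("pics/t1.png",im)
im2=imaging.camera("scene")
a=cv2.resize(im[170:310,200:340],(400,400),interpolation=cv2.INTER_CUBIC);b=cv2.resize(im2[170:310,255:395],(400,400),interpolation=cv2.INTER_CUBIC)
cv2.imwrite("pics/c1.png",np.hstack([a,b]))
E
```

```text
{'time_s': 3.525, 'qpos': array([ 3.38706318e-01,  5.46248725e-01,  1.43811904e+00, -9.65704318e-04,
        1.15716360e+00,  1.79572616e-01]), 'joint_vel': array([-0.01912913,  0.16934677, -0.2631186 , -0.00375067,  0.09223968,
        0.80752792]), 'tau': array([  3.00110579, -63.75645161, -31.05490208,   1.25357464,
        -0.73165834,  -1.66587777]), 'ee_pos': array([0.56676379, 0.23822193, 0.10674113]), 'eef_rot': array([-1.57165548e+00, -2.18077174e-04,  1.59521923e-01]), 'force': array([-0.4677318 , -5.78602222,  4.04993952]), 'moment': array([-1.13235096,  0.09319078,  0.00569054]), 'grip_width': 0.01588441672155739}
```

View pics/c1.png

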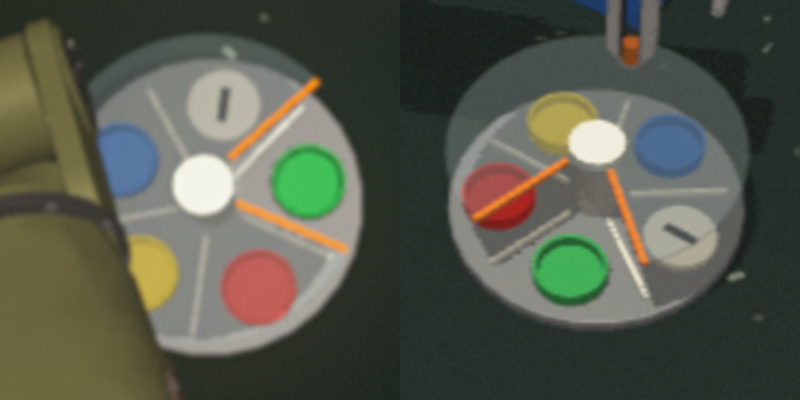

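The opening is over the green well: the orange edges straddle it in both views, and the post measures 99.5° against a target of 99°. Next I'll hold, release and rise.

Request:
apply_moves(
  deltas=[
    {"dp": [0,0,0],"roll": 0,"grip": 1},
    {"dp": [0,0,0],"roll": 0,"grip": 1},
    {"dp": [0,0,0],"roll": 0,"grip": 1},
    {"dp": [0,0,0],"roll": 0,"grip": -0.3},
    {"dp": [0,0,0],"roll": 0,"grip": -0.3},
    {"dp": [0,0,0],"roll": 0,"grip": -0.3},
    {"dp": [0,-0.025,0],"roll": 0,"grip": -0.3},
    {"dp": [0,-0.025,0],"roll": 0,"grip": -0.3},
    {"dp": [0,-0.025,0],"roll": 0,"grip": -0.3},
  ],
)

```text
time_s: 4.75
ee_pos: [0.5661, 0.2387, 0.1821]
eef_rot: [-1.571, 0.0, 0.164]
force: [0.2, -0.7, -0.1]
grip_width: 0.0612
```

Request:
apply_moves(
  deltas=[
    {"dp": [-0.009,0,-0.048],"roll": 0,"grip": -0.3},
    {"dp": [-0.009,0,-0.048],"roll": 0,"grip": -0.3},
    {"dp": [-0.009,0,-0.048],"roll": 0,"grip": -0.3},
    {"dp": [-0.009,0,-0.048],"roll": 0,"grip": -0.3},
    {"dp": [-0.009,0,-0.048],"roll": 0,"grip": -0.3},
    {"dp": [-0.009,0,-0.048],"roll": 0,"grip": -0.3},
    {"dp": [-0.009,0,-0.048],"roll": 0,"grip": -0.3},
    {"dp": [-0.009,0,-0.048],"roll": 0,"grip": -0.3},
    {"dp": [-0.009,0,-0.048],"roll": 0,"grip": -0.3},
    {"dp": [-0.009,0,-0.048],"roll": 0,"grip": -0.3},
  ],
)

```text
time_s: 6.0
ee_pos: [0.5551, -0.2511, 0.1815]
eef_rot: [-1.571, -0.0, 0.163]
force: [0.3, -0.2, 0.1]
grip_width: 0.0612
```

Request:
apply_moves(
  deltas=[
    {"dp": [0,0,0],"roll": 0,"grip": -0.3},
  ],
)

```text
time_s: 6.12
ee_pos: [0.5547, -0.2522, 0.181]
eef_rot: [-1.571, 0.0, 0.16]
force: [-0.8, 0.4, -0.4]
grip_width: 0.0611
```

```bash
python3 - <<'E'
from h import *
o=ctrl.get_obs();print(o["ee_pos"],o["eef_rot"])
im=imaging.camera("wrist")
h=cv2.cvtColor(im,cv2.COLOR_BGR2HSV);m=cv2.inRange(h,np.array([50,100,60]),np.array([75,255,255]))
n,_,s,c=cv2.connectedComponentsWithStats(m);i=1+np.argmax(s[1:,4])
print(c[i],s[i],ray("wrist",*c[i],.06),"expected px",proj("wrist",[.5545,-.248,.06]),imaging.camera_info("wrist"))
t=imaging.camera("top");cv2.imwrite("pics/t2.png",t)
cv2.imwrite("pics/c2.png",np.hstack([cv2.resize(im,(440,330)),cv2.resize(t[170:310,200:340],(330,330),interpolation=cv2.INTER_CUBIC)]))
E
```

```text
[ 0.55470872 -0.25223698  0.18095548] [-1.57061865e+00  4.11447763e-04  1.59891338e-01]
[321.62183755 235.21970706] [306 220  34  37 751] [ 0.55363217 -0.24201806  0.06      ] expected px [321.51362996 241.83496205] {'K': array([[332.45995171,   0.        , 322.49567497],
       [  0.        , 332.45995171, 246.83322837],
       [  0.        ,   0.        ,   1.        ]]), 'world_from_camera': array([[ 9.87114617e-01,  1.55020874e-01,  3.96643640e-02,
         5.44293473e-01],
       [ 1.60012595e-01, -9.54996024e-01, -2.49757008e-01,
        -1.78052907e-01],
       [-8.38239708e-04,  2.52885591e-01, -9.67495827e-01,
         3.48034445e-01],
       [ 0.00000000e+00,  0.00000000e+00,  0.00000000e+00,
         1.00000000e+00]])}
```

View pics/c2.png

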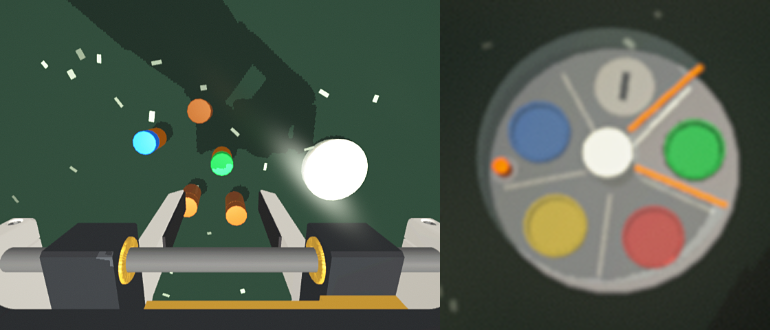

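The wrist view shows the green cap at about (322,235), between the fingers, and the top view shows the cover has stayed put. The vial is at about (0.554, −0.245). I'll correct by 7 mm, descend and grip.

Request:
apply_moves(
  deltas=[
    {"dp": [0,0.02,0.007],"roll": 0,"grip": -0.3},
    {"dp": [0,0.03,0],"roll": 0,"grip": -0.3},
    {"dp": [0,0.03,0],"roll": 0,"grip": -0.3},
    {"dp": [0,0.03,0],"roll": 0,"grip": -0.3},
    {"dp": [0,0.024,0],"roll": 0,"grip": -0.3},
    {"dp": [0,0,0],"roll": 0,"grip": 1},
    {"dp": [0,0,0],"roll": 0,"grip": 1},
    {"dp": [0,0,0],"roll": 0,"grip": 1},
    {"dp": [0,0,0],"roll": 0,"grip": 1},
    {"dp": [0,0,0],"roll": 0,"grip": 1},
  ],
  newtons=12,
)

```text
time_s: 7.48
ee_pos: [0.5546, -0.243, 0.0484]
eef_rot: [-1.572, -0.001, 0.163]
force: [-2.0, 0.5, 5.6]
grip_width: 0.0299
```

Request:
apply_moves(
  deltas=[
    {"dp": [0,0,0],"roll": 0,"grip": 1},
    {"dp": [0,-0.015,0],"roll": 0,"grip": 1},
    {"dp": [0,-0.025,0],"roll": 0,"grip": 1},
    {"dp": [0,-0.035,0],"roll": 0,"grip": 1},
    {"dp": [0,-0.035,0],"roll": 0,"grip": 1},
    {"dp": [0,-0.025,0],"roll": 0,"grip": 1},
    {"dp": [0,0,0],"roll": 0,"grip": 1},
  ],
)

```text
time_s: 8.35
ee_pos: [0.5548, -0.2431, 0.1848]
eef_rot: [-1.573, -0.003, 0.163]
force: [-0.3, 0.2, -0.5]
grip_width: 0.0303
```

```bash
python3 - <<'E'
from h import *
o=ctrl.get_obs();print(o["ee_pos"],o["eef_rot"],o["grip_width"])
im=imaging.camera("wrist");s=imaging.camera("scene")
cv2.imwrite("pics/c3.png",np.hstack([cv2.resize(im,(440,330)),cv2.resize(s[280:420,140:280],(330,330),interpolation=cv2.INTER_CUBIC)]))
E
```

```text
[ 0.55475422 -0.24305338  0.18476996] [-1.57304589 -0.00304228  0.16291602] 0.030328806139904938
```

View pics/c3.png

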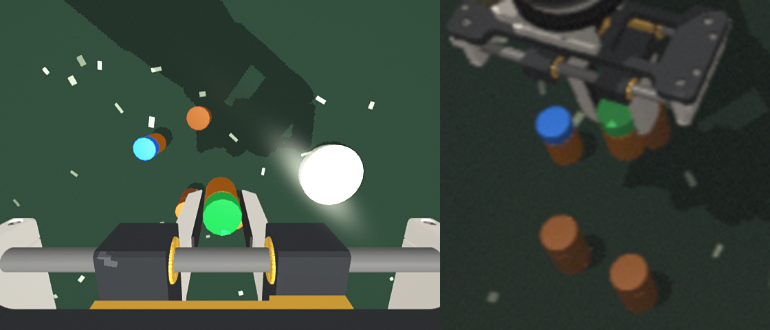

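The vial is held upright with the gap at 30 mm, and its neighbours have not moved. I'll carry it to the well.

Request:
apply_moves(
  deltas=[
    {"dp": [0.006,0,0.018],"roll": 0,"grip": 1},
    {"dp": [0.012,0,0.036],"roll": 0,"grip": 1},
    {"dp": [0.012,0,0.038],"roll": 0,"grip": 1},
    {"dp": [0.012,0,0.038],"roll": 0,"grip": 1},
    {"dp": [0.012,0,0.038],"roll": 0,"grip": 1},
    {"dp": [0.012,0,0.038],"roll": 0,"grip": 1},
    {"dp": [0.012,0,0.038],"roll": 0,"grip": 1},
    {"dp": [0.009,0,0.028],"roll": 0,"grip": 1},
    {"dp": [0.004,0,0.0145],"roll": 0,"grip": 1},
    {"dp": [0,0,0],"roll": 0,"grip": 1},
  ],
)

```text
time_s: 9.7
ee_pos: [0.5972, 0.0556, 0.1819]
eef_rot: [-1.571, 0.001, 0.164]
force: [0.4, 0.3, -0.6]
grip_width: 0.03
```

```bash
python3 - <<'E'
from h import *
o=ctrl.get_obs();print(o["ee_pos"],o["eef_rot"],o["grip_width"])
im=imaging.camera("wrist");s=imaging.camera("scene")
for z in(.03,.018):
  print(proj("wrist",[.598,.0545,z]))
cv2.imwrite("pics/c4.png",np.hstack([cv2.resize(im,(440,330)),cv2.resize(s[150:300,250:400],(330,330),interpolation=cv2.INTER_CUBIC)]))
E
```

```text
[0.59718823 0.05556868 0.18190593] [-1.57070928e+00  8.76346949e-04  1.64410759e-01] 0.03001181036163539
[322.47275867 236.44121452]
[322.48460864 233.81246297]
```

View pics/c4.png

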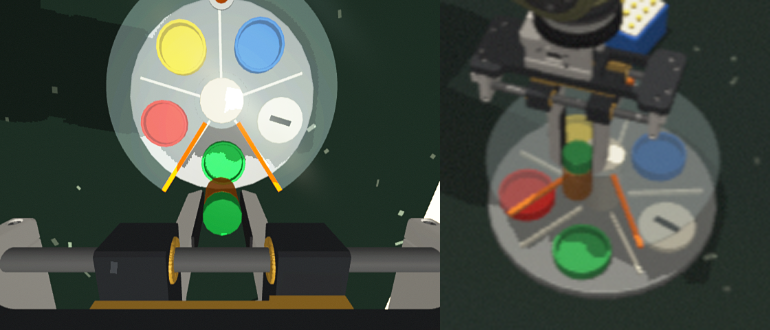

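The wrist view shows the green well at (222,162) in the crop, against a prediction of (222,162). I'll lower the vial.

Request:
apply_moves(
  deltas=[
    {"dp": [0,0.025,0],"roll": 0,"grip": 1},
    {"dp": [0,0.03,0],"roll": 0,"grip": 1},
    {"dp": [0,0.025,0],"roll": 0,"grip": 1},
    {"dp": [0,0.02,0],"roll": 0,"grip": 1},
    {"dp": [0,0.01,0],"roll": 0,"grip": 1},
    {"dp": [0,0.003,0],"roll": 0,"grip": 1},
    {"dp": [0,0,0],"roll": 0,"grip": 1},
  ],
)

```text
time_s: 10.68
ee_pos: [0.5978, 0.0545, 0.07]
eef_rot: [-1.571, -0.001, 0.163]
force: [0.2, 0.3, -0.4]
grip_width: 0.03
```

Bottom is now about 3 mm above the floor.

Request:
apply_moves(
  deltas=[
    {"dp": [0,0.002,0],"roll": 0,"grip": 1},
    {"dp": [0,0.001,0],"roll": 0,"grip": 1},
    {"dp": [0,0,0],"roll": 0,"grip": 1},
  ],
)

```text
time_s: 11.05
ee_pos: [0.5975, 0.0547, 0.0665]
eef_rot: [-1.571, -0.0, 0.163]
force: [0.3, -0.3, -0.2]
grip_width: 0.0298
```

Request:
apply_moves(
  deltas=[
    {"dp": [0,0,0],"roll": 0,"grip": 0.3},
    {"dp": [0,0,0],"roll": 0,"grip": 0.1},
    {"dp": [0,0,0],"roll": 0,"grip": 0},
    {"dp": [0,0,0],"roll": 0,"grip": 0},
    {"dp": [0,-0.02,0],"roll": 0,"grip": 0},
    {"dp": [0,-0.03,0],"roll": 0,"grip": 0},
    {"dp": [0,-0.035,0],"roll": 0,"grip": 0},
    {"dp": [0,-0.03,0],"roll": 0,"grip": 0},
    {"dp": [0,0,0],"roll": 0,"grip": 0},
  ],
)

```text
time_s: 12.18
ee_pos: [0.5983, 0.0548, 0.1837]
eef_rot: [-1.571, -0.004, 0.163]
force: [-0.4, 0.1, -0.7]
grip_width: 0.0466
```

```bash
python3 - <<'E'
from h import *
o=ctrl.get_obs();print(o["ee_pos"],o["eef_rot"],o["grip_width"])
im=imaging.camera("wrist");s=imaging.camera("scene")
h=cv2.cvtColor(im,cv2.COLOR_BGR2HSV)
print(proj("wrist",[.5975,.0545,.078]))
h=cv2.cvtColor(im,cv2.COLOR_BGR2HSV);m=cv2.inRange(h,np.array([5,150,100]),np.array([18,255,255]))[:120]
n,_,st,c=cv2.connectedComponentsWithStats(m)
for i in range(1,n):
  if st[i,4]>30: print("orange",c[i],st[i],ray("wrist",*c[i],.106))
cv2.imwrite("pics/c5.png",np.hstack([cv2.resize(im,(440,330)),cv2.resize(s[150:300,250:400],(330,330),interpolation=cv2.INTER_CUBIC)]))
E
```

```text
[0.59834866 0.05479703 0.18373831] [-1.5713362  -0.00407792  0.16304849] 0.04664936406157821
[321.81516967 250.18017808]
orange [318.93333333   1.17777778] [312   0  15   4  45] [0.56836438 0.22215409 0.106     ]
```

View pics/c5.png

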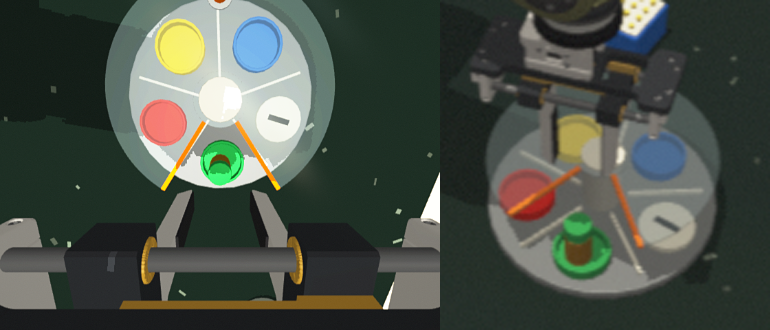

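The vial stands upright in the green well, cap at (222,174) in the crop, and the cover has not shifted. I'll return to the post.

Request:
apply_moves(
  deltas=[
    {"dp": [0,0,0.026],"roll": 0,"grip": -0.2},
    {"dp": [0,0,0.04],"roll": 0,"grip": -0.2},
    {"dp": [0,0,0.04],"roll": 0,"grip": -0.2},
    {"dp": [0,0,0.04],"roll": 0,"grip": -0.2},
    {"dp": [-0.001,0,0.03],"roll": 0,"grip": -0.2},
    {"dp": [0,0,0.01],"roll": 0,"grip": -0.2},
    {"dp": [0,0.02,0],"roll": 0,"grip": -0.2},
    {"dp": [0,0.03,0],"roll": 0,"grip": -0.2},
    {"dp": [0,0.027,0],"roll": 0,"grip": -0.2},
    {"dp": [0,0,0],"roll": 0,"grip": 0.8},
  ],
  newtons=5,
)

```text
time_s: 13.52
ee_pos: [0.5657, 0.2371, 0.1025]
eef_rot: [-1.571, 0.004, 0.162]
force: [-0.2, -0.3, 1.2]
grip_width: 0.0497
```

Request:
apply_moves(
  deltas=[
    {"dp": [0,0,0],"roll": 0,"grip": 1},
    {"dp": [0,0,0],"roll": 0,"grip": 1},
    {"dp": [0,0,0],"roll": 0,"grip": 1},
    {"dp": [0,0,0],"roll": 0,"grip": 1},
  ],
)

```text
time_s: 14.02
ee_pos: [0.5665, 0.2381, 0.1049]
eef_rot: [-1.571, -0.001, 0.163]
force: [-0.9, -1.0, 2.0]
grip_width: 0.0156
```

Request:
apply_moves(
  deltas=[
    {"dp": [-0.0104,0,-0.00055],"roll": -0.104,"grip": 1},
    {"dp": [-0.0104,0,-0.00055],"roll": -0.104,"grip": 1},
    {"dp": [-0.0104,0,-0.00055],"roll": -0.104,"grip": 1},
    {"dp": [-0.0104,0,-0.00055],"roll": -0.104,"grip": 1},
    {"dp": [-0.0104,0,-0.00055],"roll": -0.104,"grip": 1},
    {"dp": [-0.0104,0,-0.00055],"roll": -0.104,"grip": 1},
    {"dp": [-0.0104,0,-0.00055],"roll": -0.104,"grip": 1},
    {"dp": [-0.0104,0,-0.00055],"roll": -0.104,"grip": 1},
    {"dp": [-0.0104,0,-0.00055],"roll": -0.104,"grip": 1},
    {"dp": [-0.0104,0,-0.00055],"roll": -0.104,"grip": 1},
  ],
)

```text
time_s: 15.28
ee_pos: [0.4887, 0.1755, 0.1049]
eef_rot: [-1.57, -0.001, 1.207]
force: [-2.1, 3.0, 3.6]
grip_width: 0.0157
```

Request:
apply_moves(
  deltas=[
    {"dp": [-0.0104,0,-0.00055],"roll": -0.104,"grip": 1},
    {"dp": [-0.0104,0,-0.00055],"roll": -0.104,"grip": 1},
    {"dp": [0,0,0],"roll": 0,"grip": 1},
    {"dp": [0,0,0],"roll": 0,"grip": 1},
  ],
)

```text
time_s: 15.78
ee_pos: [0.4833, 0.1551, 0.1048]
eef_rot: [-1.57, 0.0, 1.41]
force: [-5.5, -0.5, 5.7]
grip_width: 0.0159
```

Request:
apply_moves(
  deltas=[
    {"dp": [0,0,0],"roll": 0,"grip": 0.3},
    {"dp": [0,0,0],"roll": 0,"grip": 0},
    {"dp": [0,0,0],"roll": 0,"grip": 0},
    {"dp": [0,-0.025,0],"roll": 0,"grip": 0},
    {"dp": [0,-0.035,0],"roll": 0,"grip": 0},
    {"dp": [0,-0.04,0],"roll": 0,"grip": 0},
    {"dp": [0.02,-0.04,0.02],"roll": 0,"grip": 0},
    {"dp": [0.04,0,0.02],"roll": 0,"grip": 0},
    {"dp": [0.04,0,0.02],"roll": 0,"grip": 0},
    {"dp": [0,0,0],"roll": 0,"grip": 0},
  ],
)

```text
time_s: 17.02
ee_pos: [0.4395, 0.2654, 0.2444]
eef_rot: [-1.571, -0.0, 1.414]
force: [0.1, -0.8, 0.5]
grip_width: 0.0468
```

```bash
python3 - <<'E'
from h import *
t=imaging.camera("top");s=imaging.camera("scene")
h=cv2.cvtColor(t,cv2.COLOR_BGR2HSV);m=cv2.inRange(h,np.array([5,120,60]),np.array([18,255,255]))[180:300,210:335]
n,_,st,c=cv2.connectedComponentsWithStats(m)
for i in range(1,n):
  if st[i,4]>15: print("orange",c[i]+[210,180],st[i,4],ray("top",*(c[i]+[210,180]),.088))
print(ctrl.get_obs()["ee_pos"])
cv2.imwrite("pics/c6.png",np.hstack([cv2.resize(t[170:310,200:340],(400,400),interpolation=cv2.INTER_CUBIC),cv2.resize(s[160:300,255:395],(400,400),interpolation=cv2.INTER_CUBIC)]))
E
```

```text
orange [255.68595041 201.37190083] 121 [0.66010589 0.17375767 0.088     ]
orange [296.02380952 209.65873016] 126 [0.63979527 0.08041652 0.088     ]
orange [261.31372549 276.41176471] 51 [0.48571723 0.15805561 0.088     ]
[0.44037517 0.263393   0.2443161 ]
```

View pics/c6.png

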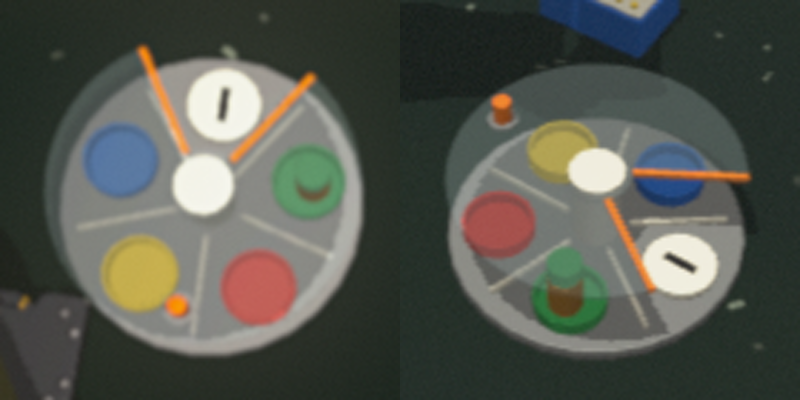

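The opening's bisector is at about −9° to −11° and the pad is at −9°, so the error is under 4 mm. The vial stands upright under the cover and the arm is clear, so I'm handing in.

```bash
python3 -c "
from station import ctrl
print(ctrl.hand_in())"
```

```text
the job is handed in; nothing more can be done
None
```

I turned the cover until its opening was over the green well, stood the green-capped vial in the well and let go. I then turned the cover back over the white blank pad and handed the job in at about 17 s. I moved the cover by lightly gripping the orange post rather than only pushing it.

- **Cover:** the final pictures put the middle of the opening within about 4 mm of the pad's centre. The two measurements disagree slightly: −9.3° from the last grip on the post and −10.7° from the orange edges, against about −9° for the pad. Both are well inside the 15 mm allowed.
- **Vial:** it stands upright in the green well under the closed cover. I released it with the gripper within 1–2 mm of the measured centre of the well.
- **Robot and neighbours:** the gripper was open, and the arm raised and clear. The blue-capped vial and the dish had not moved when I last saw them, just after the vial was lifted. I took no separate final measurement of those two or the tip box.

No check failed, and hand-in gives no verdict.

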